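# Stand the vials and small bottles in their spill dishes

### The job

On the front part of the desk, stand each of the two glass vials in a small dark spill dish of its own, and each of the two small red-capped bottles there in a large dish of its own, flat on the dish floor. Keep them upright all the way, and leave the loose white cap and the rubber stopper where they lie.

Things in the scene. Friction and masses are not known exactly. Their poses are not given: they have to be found in the camera images.
- vial_a_mid (a point): Clear glass vial with white screw cap, upright: 28 mm across, 58 mm tall (glass up to 46 mm, cap 23 mm across above). Weighs 15 to 31 g. This point is on its axis, half-way up (29 mm above its underside); z up along the axis. One of two alike on the front part of the desk (nearer the robot than keyboard and mouse; similar things at the back are clutter).
- vial_b_mid (a point): Clear glass vial with white screw cap, upright: 28 mm across, 58 mm tall (glass up to 46 mm, cap 23 mm across above). Weighs 15 to 31 g. This point is on its axis, half-way up (29 mm above its underside); z up along the axis. One of two alike on the front part of the desk (nearer the robot than keyboard and mouse; similar things at the back are clutter).
- flask_a_mid (a point): Small white plastic bottle with red screw cap, upright: round body 48 mm across, straight to 73 mm up, 46 mm across at 81 mm, then a shoulder; cap 25 mm across; 124 mm tall. Weighs 70 to 140 g. This point is on its axis, half-way up (62 mm); z up. To clear the cap, grip 70 to 80 mm up. One of two alike on the front part of the desk (nearer the robot than keyboard and mouse; others at the back are clutter).
- flask_b_mid (a point): Small white plastic bottle with red screw cap, upright: round body 48 mm across, straight to 73 mm up, 46 mm across at 81 mm, then a shoulder; cap 25 mm across; 124 mm tall. Weighs 70 to 140 g. This point is on its axis, half-way up (62 mm); z up. To clear the cap, grip 70 to 80 mm up. One of two alike on the front part of the desk (nearer the robot than keyboard and mouse; others at the back are clutter).
- small_dish_a: Small round dark steel spill dish, fixed to the desk: 56 mm across at the lip, 46 mm inside, 12 mm tall, flat inner floor 4 mm above the desk. Origin at the centre of its underside, z up. One of two alike; the other size is 82 mm across.
- small_dish_b: Small round dark steel spill dish, fixed to the desk: 56 mm across at the lip, 46 mm inside, 12 mm tall, flat inner floor 4 mm above the desk. Origin at the centre of its underside, z up. One of two alike; the other size is 82 mm across.
- large_dish_a: Large round dark steel spill dish, fixed to the desk: 82 mm across at the lip, 72 mm inside, 12 mm tall, flat inner floor 4 mm above the desk. Origin at the centre of its underside, z up. One of two alike; the other size is 56 mm across.
- large_dish_b: Large round dark steel spill dish, fixed to the desk: 82 mm across at the lip, 72 mm inside, 12 mm tall, flat inner floor 4 mm above the desk. Origin at the centre of its underside, z up. One of two alike; the other size is 56 mm across.
- loose_cap_mid (a point): Loose white screw cap lying open side up on the desk, 32 mm across, 14 mm tall; bystander, to be left alone. This point is its centre.
- stopper_mid (a point): Red-brown rubber stopper on the desk, 22 mm across, 20 mm tall; bystander, to be left alone. This point is its centre.
Not all that is in view belongs to the job. What is shaped like the large_dish_b but orange or purple is not meant.

How it is judged:
At the end, for the whole second after the job is handed in: One vial in each small dish (axis within 12 mm of its centre), one small bottle in each large dish (within 15 mm), standing on the dish floor (height within 3 mm), upright within 0.08 rad, released and at rest; loose cap and stopper within 20 mm of where they lay (((horizontal distance between vial_a_mid and small_dish_a below 0.012 m and height (world z) of vial_a_mid between 0.029 and 0.036 m and angle between each of vial_a_mid, vial_b_mid's own z axis and vertical below 0.08 rad and horizontal distance between vial_b_mid and small_dish_b below 0.012 m and height (world z) of vial_b_mid between 0.029 and 0.036 m) or (horizontal distance between vial_a_mid and small_dish_b below 0.012 m and height (world z) of vial_a_mid between 0.029 and 0.036 m and angle between each of vial_a_mid, vial_b_mid's own z axis and vertical below 0.08 rad and horizontal distance between vial_b_mid and small_dish_a below 0.012 m and height (world z) of vial_b_mid between 0.029 and 0.036 m)) and ((horizontal distance between flask_a_mid and large_dish_a below 0.015 m and height (world z) of flask_a_mid between 0.062 and 0.069 m and angle between each of flask_a_mid, flask_b_mid's own z axis and vertical below 0.08 rad and horizontal distance between flask_b_mid and large_dish_b below 0.015 m and height (world z) of flask_b_mid between 0.062 and 0.069 m) or (horizontal distance between flask_a_mid and large_dish_b below 0.015 m and height (world z) of flask_a_mid between 0.062 and 0.069 m and angle between each of flask_a_mid, flask_b_mid's own z axis and vertical below 0.08 rad and horizontal distance between flask_b_mid and large_dish_a below 0.015 m and height (world z) of flask_b_mid between 0.062 and 0.069 m)) and distance of each of loose_cap_mid, stopper_mid from where it was at the start of the episode below 0.02 m); the robot touches nothing.
It fails at once if a vial is tipped by more than 0.6 rad (angle between any of vial_a_mid, vial_b_mid's own z axis and vertical above 0.6 rad).
It fails at once if a bottle is tipped by more than 0.6 rad (angle between any of flask_a_mid, flask_b_mid's own z axis and vertical above 0.6 rad).
It fails at once if the loose cap is moved by more than 20 mm (distance of loose_cap_mid from where it was at the start of the episode above 0.02 m).
It fails at once if the rubber stopper is moved by more than 20 mm (distance of stopper_mid from where it was at the start of the episode above 0.02 m).
It also fails if it takes over 112 s, if anything falls off the work surface, if the arm or the gripper's body presses on something with over 40 N, if the wrist force passes 120 N, or if a joint passes its speed limit or range.

### The arm

A 6-joint arm with a two-finger parallel gripper is mounted at the origin on a cart in front of the work surface, level with it; the furniture and walls round the work are solid. World frame = base frame: x ahead of the robot, y to its left, z up, the work surface at z = 0. Lengths are in m, angles in rad, forces in N, time in s.
With the tool pointing down it reaches from about 0.225 to 0.875 m from the base axis. Payload 3.4 kg.
Tool frame: the origin (TCP) lies between the finger pads; the fingertips stand 19 mm ahead of it and the grasp point (between the pads) is the TCP; z points along the fingers, y is the line along which they close (so a half turn about z gives the same grasp; the last joint's range is limited). The gripper opens to 85 mm and grips with 20 to 120 N. Pads are 22 mm wide; open, the fingers measure 114 mm over their backs; the gripper's body (76 mm by 85 mm) begins 54 mm behind the grasp point. The pads swing forward as they close: fully open they stand 13 mm farther back than shut.
Start: joints at [-1.331, 0.276, 1.505, -0, 1.361, -0.121], TCP at [0.203, -0.538, 0.224] pointing down, gripper open.
Joint ranges: [-2.89, 2.89], [-0.75, 2.08], [0.22, 2.7], [-1.18, 4.32], [0.11, 2.71], [-2.7, 2.7]. Speed limits (rad/s): [2.57, 2.57, 3.14, 3.14, 3.14, 3.14].

### API

Orientations are given as a unit quaternion [w, x, y, z].
In Python, from rig import get_state, imaging, ticket gives the robot as it stands. The module is installed in compiled form; this text tells all that it offers.
- The arm moves only by the shell command python3 -m inch 'ROWS' [FORCE]. ROWS is JSON, a list of rows, each an object with "claw": the opening, from -1 (shut) to 1 (fully open); "travel": the shift along the world's x, y, z in units of 200 mm (1.0 is 200 mm), a list of three; "turn": the turn about the world's z in units of 180 degrees (1.0 is 180 degrees). A call has 1 to 5 rows; each row is the pose to reach, as a shift and turn from the pose commanded when the call began, turning the shorter way round; what a row does not reach only later rows make up. A row lasts 1/10 s, in which the tool goes at most 50 mm and 8.59 degrees, less where a joint would pass 70% of its speed; a pose out of reach is approached as far as the arm can. A call with a number of a shift or a turn outside -1 to 1 is refused whole. A call with a gripper value outside its range is refused whole. The fingers move at their own pace and stop on an object; FORCE is the grip in N (left out, the last holds). Time passes only in rows, so rows that repeat a pose let the fingers close. It gives the time, the measured TCP pose, the force, the opening and the grip force at its end, in the units of the state.
- get_state(): the state, without advancing time (a new reading comes with each control period).
- imaging.get_image(name): name is "scene" or "top" or "wrist"; returns the picture (384x512x3 uint8, red, green, blue); there is no depth.
- imaging.camera_params(name): a dict with "camera_matrix" (3x3 intrinsics, pixels), "k1" (the pictures are not rectified: a ray, as slopes to the right and down, at radius r is drawn at 1 + k1 r^2 times it, then the intrinsics apply), "cam_to_world" (4x4, takes a point from camera to world coordinates); the wrist camera has in their place "T_tool_cam" (4x4, takes a point from camera to tool coordinates, whose origin is the TCP and whose axes are the flange's). Camera axes: x right, y down, z forward; pixel columns grow to the right and rows downward; lengths in m; the calibration is good to about 2 mm. A picture is of the moment at which its call begins: read the wrist's pose just before it. camera_params takes no time and is no camera call.
- ticket.sign_off(): hands the job in; it is judged then, once.
The state is a dict: "clock": time; "qpos": joint angles; "qd": joint speeds; "effort": joint torques, N m; "position": TCP position; "ee_rot": TCP orientation; "contact_force": force on the tool from outside, world axes, zero at the start; "moment": the same for the moment, N m; "width": finger opening in m; "gripper_force": force on a finger pad.
Only numpy, scipy, OpenCV 4.12 (cv2) and the standard library are available. Lean on these libraries where they do the work, as an engineer would, in place of code of your own. Each camera call takes 0.05 s, during which the arm holds its last target. There are 200 camera calls.

## Working session

There is one attempt and no reset: what is moved stays moved. The work goes in short steps, Python scripts to look and compute and a shell command to move; the robot and the scene stay as the last step left them, time stands still between calls to the robot, and variables do not carry over. Pictures are saved under pics/ and viewed, at most 17 in all, crops included, and the job is handed in when it is done.

```bash
mkdir -p pics
cat > h.py <<'E'
import numpy as np,cv2
from rig import get_state,imaging
from scipy.spatial.transform import Rotation as R
def cam(n):
    p=imaging.camera_params(n);K=np.array(p["camera_matrix"]);k1=p["k1"]
    if n=="wrist":
        s=get_state();T=np.eye(4);q=s["ee_rot"];T[:3,:3]=R.from_quat([q[1],q[2],q[3],q[0]]).as_matrix();T[:3,3]=s["position"]
        T=T@np.array(p["T_tool_cam"])
    else: T=np.array(p["cam_to_world"])
    return K,k1,T
def ray(c,uv):
    K,k1,T=c;d=cv2.undistortPoints(np.array([[uv]],float),K,np.array([k1,0,0,0,0.]))[0,0]
    return T[:3,3],T[:3,:3]@np.array([d[0],d[1],1])
def onz(c,uv,z):
    o,d=ray(c,uv);return (o+d*(z-o[2])/d[2])[:2]
def proj(c,P):
    K,k1,T=c;p=T[:3,:3].T@(np.array(P)-T[:3,3]);x=p[:2]/p[2];x=x*(1+k1*x@x);return K[:2,:2]@x+K[:2,2]
def grab(n):
    c=cam(n);im=cv2.cvtColor(np.array(imaging.get_image(n)),cv2.COLOR_RGB2BGR);return c,im
E
python3 - <<'E'
from h import *
for n in("scene","top"):
    c,im=grab(n);cv2.imwrite(f"pics/{n}0.png",im);cv2.imwrite(f"pics/{n}0b.png",cv2.resize(im,(800,600),interpolation=cv2.INTER_CUBIC));print(n,c[2].round(3).tolist(),c[0].tolist(),c[1])
print(imaging.camera_params("wrist"));print(get_state())
E
```

```text
scene [[-0.05, -0.574, 0.818, -0.419], [-0.999, 0.024, -0.044, 0.054], [0.006, -0.819, -0.574, 0.779], [0.0, 0.0, 0.0, 1.0]] [[427.5788062967939, 0.0, 248.00081387390608], [0.0, 427.5788062967939, 190.6466999385694], [0.0, 0.0, 1.0]] -0.009659244870245704
top [[0.028, -0.991, 0.129, 0.42], [-1.0, -0.029, 0.0, 0.005], [0.003, -0.129, -0.992, 1.229], [0.0, 0.0, 0.0, 1.0]] [[389.26428391856643, 0.0, 254.55062049687106], [0.0, 389.26428391856643, 191.05459416382973], [0.0, 0.0, 1.0]] -0.029938076888117043
{'camera_matrix': array([[307.51772816,   0.        , 256.15254144],
       [  0.        , 307.51772816, 190.80723288],
       [  0.        ,   0.        ,   1.        ]]), 'k1': -0.08543997809809534, 'T_tool_cam': array([[-1.91124964e-04, -9.62843448e-01, -2.70060100e-01,
         6.76551172e-02],
       [ 9.99998333e-01,  3.06386767e-04, -1.80007020e-03,
        -7.91216285e-04],
       [ 1.81592864e-03, -2.70059993e-01,  9.62841785e-01,
        -1.50835364e-01],
       [ 0.00000000e+00,  0.00000000e+00,  0.00000000e+00,
         1.00000000e+00]])}
{'clock': 0.1, 'qpos': array([-1.33099836e+00,  2.76530060e-01,  1.50600294e+00,  8.94420810e-06,
        1.36072100e+00, -1.20992089e-01]), 'qd': array([ 0.00027563, -0.00206719, -0.00219712, -0.00154059, -0.00141254,
        0.00169214]), 'effort': array([ 1.03030517e-03, -4.17700410e+01, -2.46404940e+01, -2.48930437e-04,
        5.79579355e-03,  3.06789325e-06]), 'position': array([ 0.20286843, -0.53750259,  0.22342863]), 'ee_rot': array([-8.29468918e-04,  9.83772723e-01,  1.79417224e-01, -4.49501946e-05]), 'contact_force': array([0.00398955, 0.09403634, 0.42249744]), 'moment': array([ 0.04356806, -0.02942676, -0.00995925]), 'gripper_force': 0.0, 'width': 0.08545802337876418}
```

View pics/top0b.png

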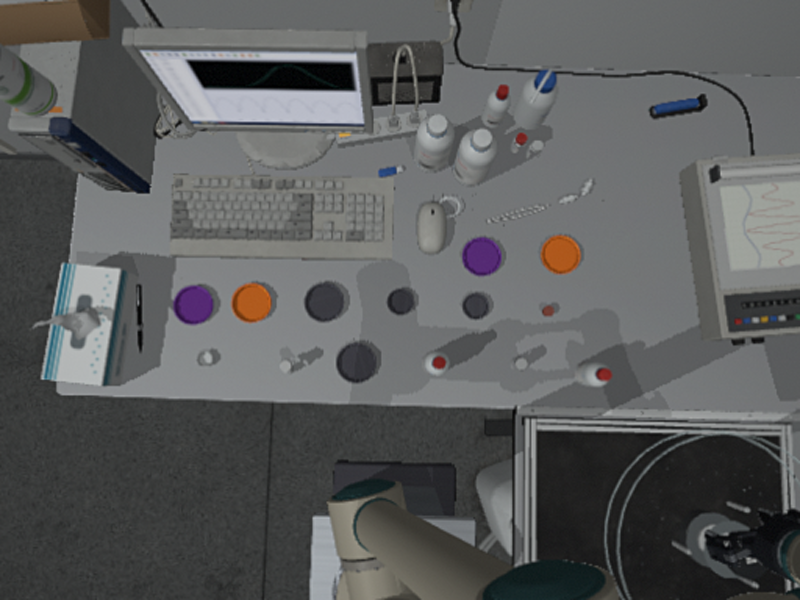

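View pics/scene0b.png

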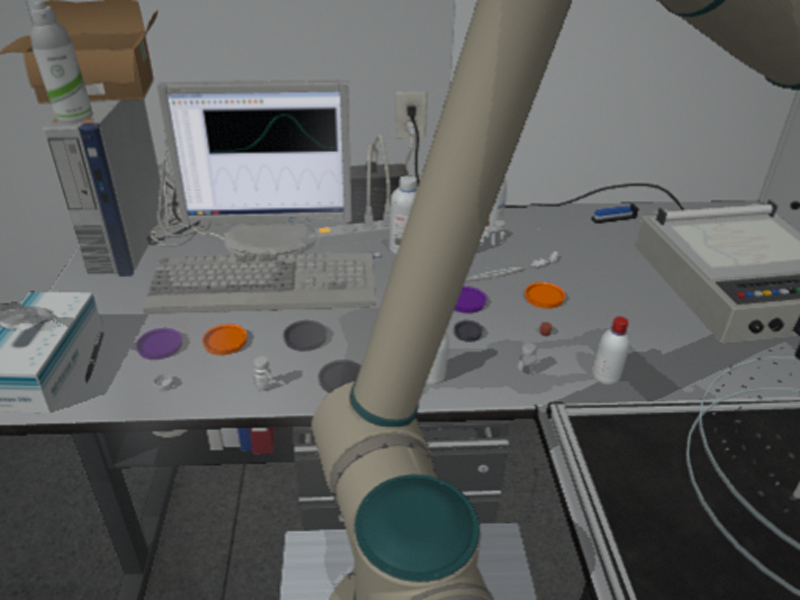

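The top view (800x600 px) shows these objects:
- **Large dark dishes:** (325,301) and (357,361). They are dark grey and about 82 mm across; the orange and purple ones are decoys.
- **Small dark dishes:** (400,301) and (476,305).
- **Vials:** (290,365) and (521,363).
- **Red-capped bottles:** (437,362) and (604,375). The ones behind the mouse are clutter.
- **Bystanders:** loose cap at (207,357), stopper at (547,310).

I'll measure them now and confirm in one enlarged crop.

Run:
```python
from h import *
c=cam("top");im=cv2.imread("pics/top0.png");s=512/800
hsv=cv2.cvtColor(im,cv2.COLOR_BGR2HSV).astype(int)
g=im.max(2).astype(int)
for n,u,v,r in(("LA",325,301,20),("LB",357,361,20),("SA",400,301,14),("SB",476,305,14)):
    u*=s;v*=s;m=np.zeros(g.shape,np.uint8);cv2.circle(m,(int(u),int(v)),r,1,-1)
    mm=((g<85)&(m>0)).astype(np.uint8)
    cs,_=cv2.findContours(mm,cv2.RETR_EXTERNAL,cv2.CHAIN_APPROX_NONE);k=max(cs,key=cv2.contourArea);(x,y),(a,b),_=cv2.fitEllipse(cv2.convexHull(k))
    print(n,(round(x,1),round(y,1)),round(a,1),round(b,1),onz(c,(x,y),.012).round(4))
red=((hsv[...,1]>130)&((hsv[...,0]<8)|(hsv[...,0]>172))).astype(np.uint8)
k,l,st,ce=cv2.connectedComponentsWithStats(red)
for i in range(1,k):
    if st[i,4]>8:print("red",st[i],ce[i].round(1),onz(c,ce[i],.119).round(4),onz(c,ce[i],.012).round(4))
for n,u,v,z in(("vA",287,366,.058),("vB",520,364,.058),("cap",207,357,.01)):print(n,onz(c,(u*s,v*s),z).round(4))
cv2.imwrite("pics/crop.png",cv2.resize(im[160:265,90:410],(800,262),interpolation=cv2.INTER_CUBIC))
```

```text
LA (207.3, 192.7) 24.6 25.6 [0.5682 0.1542]
LB (229.3, 231.0) 25.6 29.6 [0.4501 0.0806]
SA (256.7, 192.4) 17.1 18.7 [ 0.5735 -0.0012]
SB (304.1, 195.5) 16.7 16.9 [ 0.568 -0.151]
red [318  55   7   9  48] [321.2  58.6] [ 0.9733 -0.1843] [ 1.0266 -0.2026]
red [330  85   7   7  35] [333.2  88. ] [ 0.881  -0.2206] [ 0.9255 -0.2424]
red [348 197   6   5  13] [349.6 199.1] [ 0.5483 -0.2683] [ 0.5607 -0.2947]
red [470 204   5   3  14] [471.9 205.1] [ 0.5409 -0.6245] [ 0.5526 -0.6851]
red [277 229   8   7  43] [280.7 231.8] [ 0.4493 -0.072 ] [ 0.4522 -0.0794]
red [382 236   9   7  52] [386.2 239.2] [ 0.4366 -0.3726] [ 0.4382 -0.409 ]
vA [0.4352 0.2139]
vB [ 0.4517 -0.2325]
cap [0.4489 0.3837]
```

View pics/crop.png

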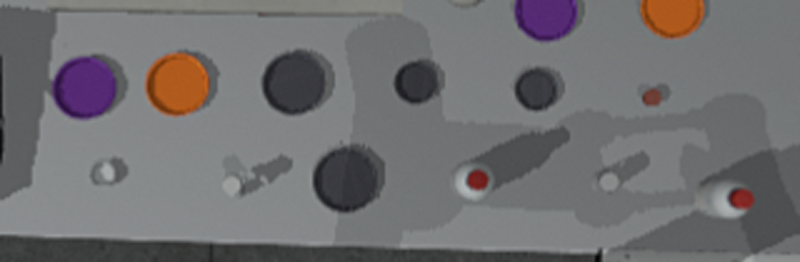

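The crop confirms it: dark dishes at (295,82), (346,178), (417,81) and (537,89), vials at (232,185) and (609,182), bottles at (477,180) and (740,198). The coloured dishes are ruled out. I'll hover over the right-hand bottle first.

```bash
python3 -m inch '[{"claw":1,"travel":[0.2,0.15,0.05],"turn":-0.03},{"claw":1,"travel":[0.4,0.3,0.1],"turn":-0.06},{"claw":1,"travel":[0.6,0.45,0.13],"turn":-0.09},{"claw":1,"travel":[0.8,0.6,0.13],"turn":-0.115},{"claw":1,"travel":[0.95,0.75,0.13],"turn":-0.115}]' 40; python3 -m inch '[{"claw":1,"travel":[0.1,0.04,0.0],"turn":0},{"claw":1,"travel":[0.2,0.07,0.0],"turn":0},{"claw":1,"travel":[0.2,0.07,0.0],"turn":0},{"claw":1,"travel":[0.2,0.07,0.0],"turn":0}]'
cat > look.py <<'E'
from h import *
import sys
# usage: look.py name kind x y   : measure object near x,y
n,kind,x,y=sys.argv[1],sys.argv[2],float(sys.argv[3]),float(sys.argv[4])
c,im=grab("wrist");print("tcp",get_state()["position"].round(4),"w",round(get_state()["width"],4))
cv2.imwrite(f"pics/{n}.png",im)
hsv=cv2.cvtColor(im,cv2.COLOR_BGR2HSV).astype(int)
z={"flask":.124,"dish":.012,"vial":.058}[kind]
p=proj(c,(x,y,z));print("expected px",p.round(1))
if kind=="flask": m=(hsv[...,1]>120)&((hsv[...,0]<8)|(hsv[...,0]>172))
elif kind=="dish": m=(im.max(2)<80)
else: m=(hsv[...,1]<40)&(hsv[...,2]>int(sys.argv[5]))
k,l,st,ce=cv2.connectedComponentsWithStats(m.astype(np.uint8))
o=sorted([i for i in range(1,k) if st[i,4]>150],key=lambda i:np.linalg.norm(ce[i]-p))[:3]
for i in o:
    cs,_=cv2.findContours((l==i).astype(np.uint8),cv2.RETR_EXTERNAL,cv2.CHAIN_APPROX_NONE)
    (a,b),r=cv2.minEnclosingCircle(cs[0]);e=cv2.fitEllipse(cv2.convexHull(cs[0]))
    print(st[i],ce[i].round(1),"ell",np.round(e[0],1),np.round(e[1],1),"xy",onz(c,e[0],z).round(4),"lo",onz(c,e[0],z-.012).round(4))
E
python3 look.py w1 flask .437 -.373
```

```text
clock: 0.6
position: [0.3948, -0.3867, 0.2501]
ee_rot: [0.0, 1.0, -0.001, 0.0]
contact_force: [0.1, -0.1, -0.5]
width: 0.0852
gripper_force: 0.0
clock: 1.0
position: [0.4326, -0.3738, 0.2497]
ee_rot: [-0.0, 1.0, 0.0, -0.001]
contact_force: [0.5, 0.8, 0.3]
width: 0.0855
gripper_force: 0.0
tcp [ 0.4322 -0.3741  0.2498] w 0.0855
expected px [256.4 175.2]
[247 162  24  28 545] [258.6 175.6] ell [258.7 175.6] [24.2 28.1] xy [ 0.4366 -0.3751] lo [ 0.4338 -0.3752]
```

View pics/w1.png

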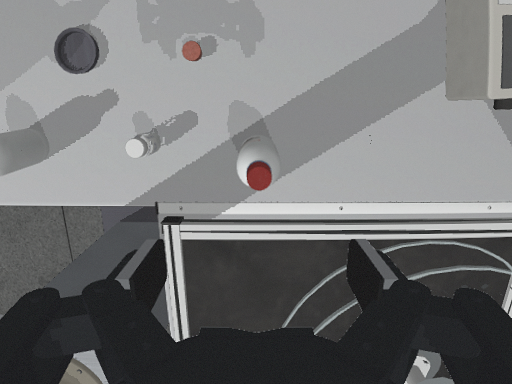

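The wrist view shows the right-hand bottle's red cap at (258,176), with its body behind it. It also shows vial B at (135,147), small dish B at (77,50) and the stopper at (191,50). The cap is within about 3 mm of the TCP, so I'll descend and grip.

```bash
python3 -m inch '[{"claw":1,"travel":[0.013,0,-0.2],"turn":0},{"claw":1,"travel":[0.013,0,-0.4],"turn":0},{"claw":1,"travel":[0.013,0,-0.6],"turn":0},{"claw":1,"travel":[0.013,0,-0.75],"turn":0},{"claw":1,"travel":[0.013,0,-0.86],"turn":0}]' 40; python3 -m inch '[{"claw":0,"travel":[0,0,0],"turn":0},{"claw":-0.5,"travel":[0,0,0],"turn":0},{"claw":-0.5,"travel":[0,0,0],"turn":0},{"claw":-0.5,"travel":[0,0,0],"turn":0},{"claw":-0.5,"travel":[0,0,0],"turn":0}]' 40;python3 -m inch '[{"claw":-0.5,"travel":[0,0,0],"turn":0},{"claw":-0.5,"travel":[0,0,0],"turn":0}]' 40
```

```text
clock: 1.55
position: [0.4333, -0.3738, 0.0759]
ee_rot: [-0.001, 1.0, -0.001, -0.001]
contact_force: [-0.7, 0.1, 0.3]
width: 0.0857
gripper_force: 0.0
clock: 2.05
position: [0.4365, -0.3754, 0.0801]
ee_rot: [0.002, 1.0, -0.0, 0.001]
contact_force: [-1.1, -0.9, 5.2]
width: 0.0349
gripper_force: 37.5
clock: 2.25
position: [0.4367, -0.3754, 0.0801]
ee_rot: [0.002, 1.0, -0.0, 0.001]
contact_force: [0.6, -1.6, 5.8]
width: 0.0349
gripper_force: 38.2
```

The opening is 35 mm where the body should give 48, and the tool was pushed up 4 mm, so the pads closed on the shoulder because they sit farther back when open. I'll reopen, check, and grip lower.

```bash
python3 -m inch '[{"claw":0.2,"travel":[0,0,0],"turn":0},{"claw":1,"travel":[0,0,0],"turn":0},{"claw":1,"travel":[0,0,0],"turn":0},{"claw":1,"travel":[0,0,0],"turn":0}]'; python3 -c "
from h import *
c,im=grab('wrist');cv2.imwrite('pics/w2.png',im)
c,im=grab('scene');cv2.imwrite('pics/s2.png',cv2.resize(im[170:290,300:512],(800,453)))
print(get_state()['position'],get_state()['contact_force'])"
```

```text
clock: 2.65
position: [0.4354, -0.3736, 0.0779]
ee_rot: [-0.0, 1.0, -0.0, -0.0]
contact_force: [0.5, -0.4, 1.1]
width: 0.0854
gripper_force: 0.0
[ 0.43545083 -0.37382159  0.07797206] [0.37913074 0.59959094 0.01725662]
```

View pics/s2.png

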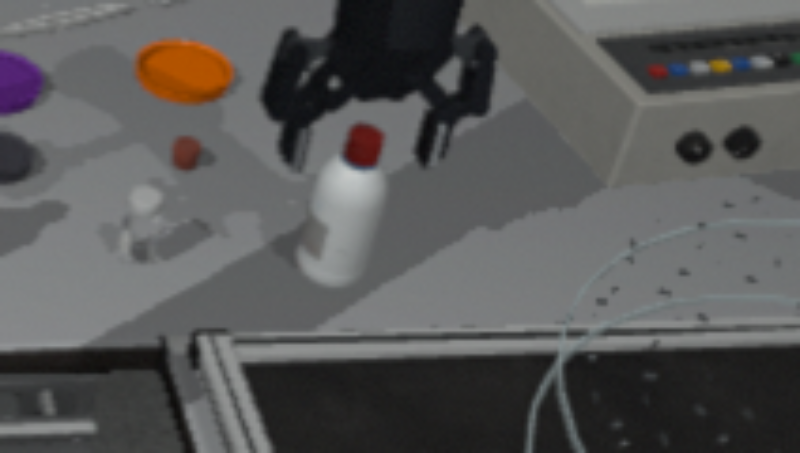

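View pics/w2.png

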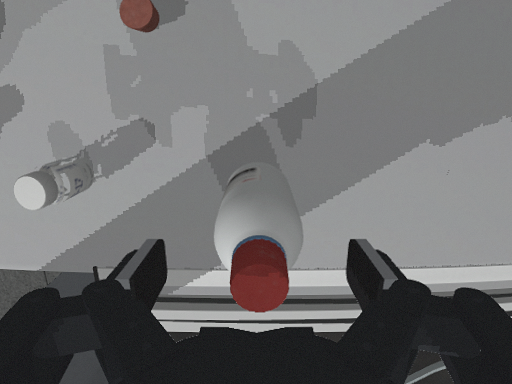

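```bash
python3 -c "
from h import *
c=cam('wrist');print(onz(c,(259,285),.124),onz(c,(259,234),.081+.02),onz(c,(259,165),.0))
t=get_state()['position']
for dz in(0,.013,-.019,-.006):print(dz,[proj(c,t+[0,s*.0425,dz]).round(0) for s in(-1,1)])
for z in(.081,.124):print(z,[proj(c,(.4355,-.374+s*.0125,z)).round(0) for s in(-1,1)],proj(c,(.4355,-.374,z)).round(0))"
```

```text
[ 0.43518298 -0.37431392] [ 0.44675155 -0.37443859] [ 0.4587632  -0.37508837]
0 [array([337., 236.]), array([178., 236.])]
0.013 [array([343., 247.]), array([172., 246.])]
-0.019 [array([329., 223.]), array([186., 223.])]
-0.006 [array([334., 231.]), array([181., 231.])]
0.081 [array([282., 238.]), array([234., 238.])] [258. 238.]
0.124 [array([290., 284.]), array([226., 284.])] [258. 284.]
```

The bottle is upright with its cap at (0.435,-0.374), so it is well centred. I'll go 6 mm lower and grip again.

```bash
python3 -m inch '[{"claw":1,"travel":[0,0,-0.01],"turn":0},{"claw":1,"travel":[0,0,-0.02],"turn":0},{"claw":1,"travel":[0,0,-0.03],"turn":0}]' 40; python3 -m inch '[{"claw":0,"travel":[0,0,0],"turn":0},{"claw":-0.2,"travel":[0,0,0],"turn":0},{"claw":-0.2,"travel":[0,0,0],"turn":0},{"claw":-0.2,"travel":[0,0,0],"turn":0},{"claw":-0.2,"travel":[0,0,0],"turn":0}]' 40
```

```text
clock: 3.05
position: [0.4355, -0.3739, 0.0719]
ee_rot: [-0.0, 1.0, -0.0, -0.0]
contact_force: [-0.2, -0.3, 0.5]
width: 0.085
gripper_force: 0.0
clock: 3.55
position: [0.4359, -0.3746, 0.0727]
ee_rot: [0.001, 1.0, -0.0, 0.0]
contact_force: [0.6, -0.1, 2.5]
width: 0.0413
gripper_force: 36.9
```

Now 41 mm, so the pads are still on the shoulder. I'll go lower in small steps and watch the force.

```bash
python3 -m inch '[{"claw":1,"travel":[0,0,0],"turn":0},{"claw":1,"travel":[0,0,0],"turn":0},{"claw":1,"travel":[0,0,-0.01],"turn":0},{"claw":1,"travel":[0,0,-0.01],"turn":0}]' 40;python3 -m inch '[{"claw":1,"travel":[0,0,-0.005],"turn":0},{"claw":1,"travel":[0,0,-0.01],"turn":0},{"claw":1,"travel":[0,0,-0.015],"turn":0},{"claw":1,"travel":[0,0,-0.015],"turn":0}]'
```

```text
clock: 3.95
position: [0.4353, -0.3737, 0.0698]
ee_rot: [-0.0, 1.0, -0.0, -0.0]
contact_force: [0.6, 0.0, -0.3]
width: 0.0854
gripper_force: 0.0
clock: 4.35
position: [0.4355, -0.3739, 0.067]
ee_rot: [-0.0, 1.0, -0.0, -0.0]
contact_force: [-0.2, 0.2, -0.1]
width: 0.0852
gripper_force: 0.0
```

No contact with the cap. Gripping.

```bash
python3 -m inch '[{"claw":0,"travel":[0,0,0],"turn":0},{"claw":-0.2,"travel":[0,0,0],"turn":0},{"claw":-0.2,"travel":[0,0,0],"turn":0},{"claw":-0.2,"travel":[0,0,0],"turn":0},{"claw":-0.2,"travel":[0,0,0],"turn":0}]' 40
```

```text
clock: 4.85
position: [0.4359, -0.3744, 0.0677]
ee_rot: [0.0, 1.0, -0.0, 0.0]
contact_force: [0.8, -0.5, 3.8]
width: 0.0434
gripper_force: 40.4
```

```bash
python3 -m inch '[{"claw":1,"travel":[0,0,0],"turn":0},{"claw":1,"travel":[0,0,0],"turn":0},{"claw":1,"travel":[0,0,-0.005],"turn":0},{"claw":1,"travel":[0,0,-0.01],"turn":0},{"claw":1,"travel":[0,0,-0.01],"turn":0}]' 40;python3 -m inch '[{"claw":1,"travel":[0,0,-0.005],"turn":0},{"claw":1,"travel":[0,0,-0.01],"turn":0},{"claw":1,"travel":[0,0,-0.01],"turn":0}]'
```

```text
clock: 5.35
position: [0.4354, -0.3738, 0.0649]
ee_rot: [-0.0, 1.0, -0.0, -0.0]
contact_force: [-0.4, 0.2, 0.7]
width: 0.0855
gripper_force: 0.0
clock: 5.65
position: [0.4355, -0.3739, 0.063]
ee_rot: [-0.0, 1.0, -0.0, -0.0]
contact_force: [-0.9, -0.4, 0.5]
width: 0.0853
gripper_force: 0.0
```

```bash
python3 -m inch '[{"claw":0,"travel":[0,0,0],"turn":0},{"claw":-0.2,"travel":[0,0,0],"turn":0},{"claw":-0.2,"travel":[0,0,0],"turn":0},{"claw":-0.2,"travel":[0,0,0],"turn":0},{"claw":-0.2,"travel":[0,0,0],"turn":0}]' 40; python3 -c "
from h import *
c,im=grab('wrist');cv2.imwrite('pics/w3.png',im)"
```

```text
clock: 6.15
position: [0.4359, -0.3744, 0.0637]
ee_rot: [0.001, 1.0, -0.0, 0.0]
contact_force: [-0.8, 0.0, 2.8]
width: 0.0447
gripper_force: 40.9
```

View pics/w3.png

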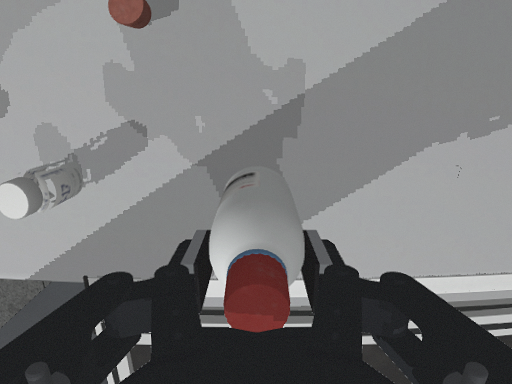

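The pads are on the upper body, at (205,250) and (310,250), on both sides of the bottle below the cap, and the cap just clears the gripper body. I'll try a small test lift.

```bash
python3 -m inch '[{"claw":-0.3,"travel":[0,0,0.02],"turn":0},{"claw":-0.3,"travel":[0,0,0.04],"turn":0},{"claw":-0.3,"travel":[0,0,0.07],"turn":0},{"claw":-0.3,"travel":[0,0,0.07],"turn":0},{"claw":-0.3,"travel":[0,0,0.07],"turn":0}]' 50; python3 -c "
from h import *
c,im=grab('wrist');cv2.imwrite('pics/w4.png',im)
a=cv2.imread('pics/w3.png')
for i in(a,im):
    h=cv2.cvtColor(i,cv2.COLOR_BGR2HSV);m=((h[...,1]>120)&((h[...,0]<8)|(h[...,0]>172))).astype(np.uint8);m[:200]=0
    print(cv2.boundingRect(m))
c,im=grab('scene');cv2.imwrite('pics/s4.png',cv2.resize(im[170:290,300:512],(800,453)))
"
```

```text
clock: 6.7
position: [0.4356, -0.374, 0.0774]
ee_rot: [0.0, 1.0, -0.0, 0.0]
contact_force: [-0.2, -0.1, -1.0]
width: 0.0441
gripper_force: 50.9
(224, 254, 66, 78)
(224, 254, 66, 78)
```

View pics/s4.png

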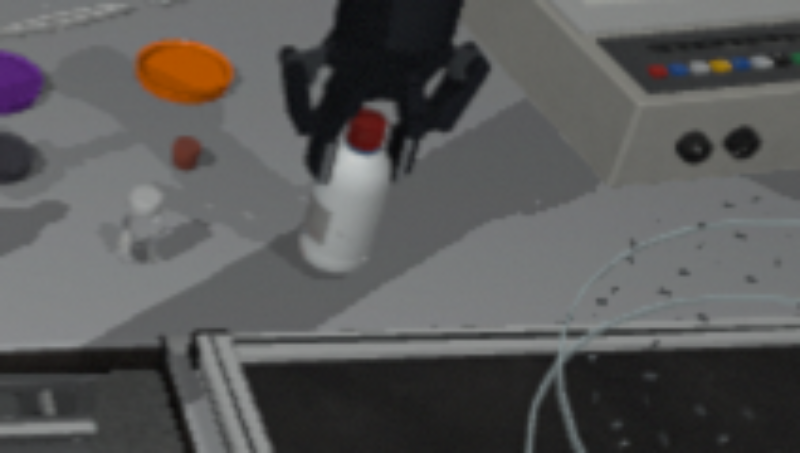

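The bottle is held upright and did not slip, as the cap's pixel box is unchanged. I'll raise it and carry it towards large dish A, stopping short so the wrist camera can see the dish.

```bash
python3 -m inch '[{"claw":-0.3,"travel":[0,0,0.15],"turn":0},{"claw":-0.3,"travel":[0,0,0.35],"turn":0},{"claw":-0.3,"travel":[0,0,0.55],"turn":0},{"claw":-0.3,"travel":[0,0,0.7],"turn":0},{"claw":-0.3,"travel":[0,0,0.8],"turn":0}]' 50|grep pos
python3 -m inch '[{"claw":-0.3,"travel":[0.01,0.12,0],"turn":0},{"claw":-0.3,"travel":[0.02,0.3,0],"turn":0},{"claw":-0.3,"travel":[0.03,0.5,0],"turn":0},{"claw":-0.3,"travel":[0.04,0.7,0],"turn":0},{"claw":-0.3,"travel":[0.05,0.9,0],"turn":0}]'|grep pos
python3 -m inch '[{"claw":-0.3,"travel":[0.01,0.2,0],"turn":0},{"claw":-0.3,"travel":[0.02,0.4,0],"turn":0},{"claw":-0.3,"travel":[0.03,0.6,0],"turn":0},{"claw":-0.3,"travel":[0.04,0.8,0],"turn":0},{"claw":-0.3,"travel":[0.05,1,0],"turn":0}]'|grep pos
python3 -m inch '[{"claw":-0.3,"travel":[0,0.2,0],"turn":0},{"claw":-0.3,"travel":[0,0.4,0],"turn":0},{"claw":-0.3,"travel":[0,0.55,0],"turn":0},{"claw":-0.3,"travel":[0,0.65,0],"turn":0},{"claw":-0.3,"travel":[0,0.65,0],"turn":0}]'
python3 look.py w5 dish .568 .154
```

```text
position: [0.4361, -0.3745, 0.2399]
position: [0.4452, -0.1924, 0.2369]
position: [0.4552, 0.0076, 0.2371]
clock: 8.8
position: [0.4551, 0.1382, 0.237]
ee_rot: [-0.0, 1.0, 0.002, -0.0]
contact_force: [-0.3, -0.3, -1.3]
width: 0.0436
gripper_force: 51.5
tcp [0.4552 0.1367 0.2369] w 0.0436
expected px [244.   64.6]
[209  30  60  70 768] [225.2  67.2] ell [240.8  64.8] [63.7 68.5] xy [0.5678 0.1576] lo [0.5692 0.1582]
[355  42  43  45 650] [377.1  69.5] ell [375.4  63.7] [42.3 43.8] xy [0.5713 0.0009] lo [ 0.5728 -0.0035]
[291 157  37  40 189] [309.2 186.5] ell [309.1 175.5] [28.9 49.7] xy [0.437  0.0732] lo [0.4342 0.0711]
```

View pics/w5.png

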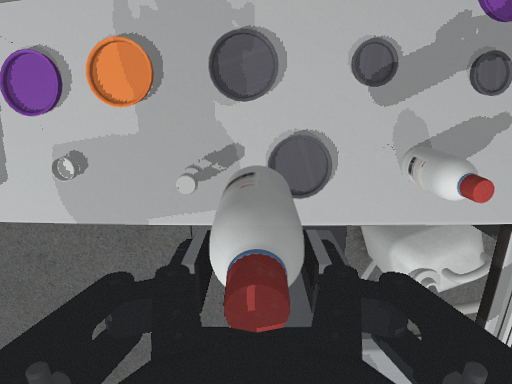

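Large dish A is at (243,65), about (0.568,0.155), which agrees with the top view. Small dish A is at (375,62), large dish B at (300,164), vial A at (187,183) and the left bottle's cap at (476,188). I'll move over dish A and lower.

```bash
python3 -m inch '[{"claw":-0.3,"travel":[0.15,0.02,0],"turn":0},{"claw":-0.3,"travel":[0.35,0.05,0],"turn":0},{"claw":-0.3,"travel":[0.5,0.085,0],"turn":0},{"claw":-0.3,"travel":[0.565,0.085,0],"turn":0},{"claw":-0.3,"travel":[0.565,0.085,0],"turn":0}]'|grep pos
python3 -m inch '[{"claw":-0.3,"travel":[0,0,-0.2],"turn":0},{"claw":-0.3,"travel":[0,0,-0.4],"turn":0},{"claw":-0.3,"travel":[0,0,-0.6],"turn":0},{"claw":-0.3,"travel":[0,0,-0.77],"turn":0},{"claw":-0.3,"travel":[0,0,-0.77],"turn":0}]'
python3 -m inch '[{"claw":-0.3,"travel":[0,0,-0.03],"turn":0},{"claw":-0.3,"travel":[0,0,-0.05],"turn":0},{"claw":-0.3,"travel":[0,0,-0.065],"turn":0},{"claw":-0.3,"travel":[0,0,-0.075],"turn":0},{"claw":-0.3,"travel":[0,0,-0.075],"turn":0}]'
```

```text
position: [0.5697, 0.1515, 0.2363]
clock: 9.85
position: [0.5626, 0.1514, 0.079]
ee_rot: [0.001, 1.0, -0.001, -0.006]
contact_force: [-1.6, -0.4, -0.5]
width: 0.0439
gripper_force: 51.5
clock: 10.35
position: [0.5688, 0.153, 0.0688]
ee_rot: [-0.0, 1.0, -0.0, 0.0]
contact_force: [-0.4, 0.7, -1.0]
width: 0.0441
gripper_force: 51.5
```

```bash
python3 -m inch '[{"claw":-0.3,"travel":[0,0,-0.005],"turn":0},{"claw":-0.3,"travel":[0,0,-0.008],"turn":0},{"claw":-0.3,"travel":[0,0,-0.008],"turn":0}]'
```

```text
clock: 10.65
position: [0.5695, 0.153, 0.0678]
ee_rot: [-0.0, 1.0, -0.0, 0.001]
contact_force: [-1.2, -0.3, 5.4]
width: 0.0437
gripper_force: 52.2
```

Contact with the floor. I'll release, rise, and back off to check.

```bash
python3 -m inch '[{"claw":0.2,"travel":[0,0,0.003],"turn":0},{"claw":0.5,"travel":[0,0,0.003],"turn":0},{"claw":1,"travel":[0,0,0.003],"turn":0},{"claw":1,"travel":[0,0,0.003],"turn":0},{"claw":1,"travel":[0,0,0.003],"turn":0}]'
python3 -m inch '[{"claw":1,"travel":[0,0,0.1],"turn":0},{"claw":1,"travel":[0,0,0.3],"turn":0},{"claw":1,"travel":[0,0,0.5],"turn":0},{"claw":1,"travel":[0,0,0.7],"turn":0},{"claw":1,"travel":[0,0,0.88],"turn":0}]'|grep pos
python3 -m inch '[{"claw":1,"travel":[-0.2,-0.2,0],"turn":0},{"claw":1,"travel":[-0.4,-0.4,0],"turn":0},{"claw":1,"travel":[-0.6,-0.6,0],"turn":0},{"claw":1,"travel":[-0.6,-0.8,0],"turn":0},{"claw":1,"travel":[-0.6,-1,0],"turn":0}]'|grep pos
python3 look.py w6 flask .449 -.072
python3 look.py w6b flask .569 .153
```

```text
clock: 11.15
position: [0.5685, 0.153, 0.067]
ee_rot: [0.0, 1.0, -0.0, -0.0]
contact_force: [0.2, 0.4, -0.4]
width: 0.0856
gripper_force: 0.0
position: [0.5686, 0.153, 0.2453]
position: [0.4461, -0.0478, 0.2437]
tcp [ 0.4474 -0.0556  0.2437] w 0.0855
expected px [284.  178.6]
[272 163  27  28 571] [284.7 176.5] ell [284.8 176.4] [25.  28.9] xy [ 0.451  -0.0727] lo [ 0.4483 -0.0738]
[ 11  31  37  29 870] [29. 45.] ell [28.9 45. ] [28.5 39. ] xy [0.5685 0.15  ] lo [0.571  0.1588]
tcp [ 0.4481 -0.052   0.2436] w 0.0856
expected px [15.4 48. ]
[  0  35  38  29 866] [18.7 48.7] ell [18.6 48.8] [29. 39.] xy [0.5681 0.1499] lo [0.5705 0.159 ]
[263 164  26  28 563] [275.1 177.7] ell [275.1 177.6] [24.9 28.6] xy [ 0.451  -0.0729] lo [ 0.4482 -0.0737]
```

View pics/w6.png

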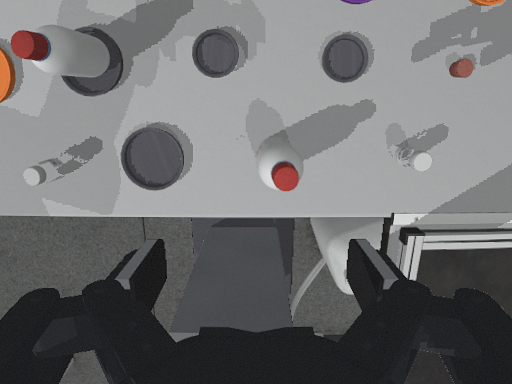

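The first bottle stands in large dish A, with its body base at (93,68) inside the dish. The second bottle's cap is at (285,177), the vials at (422,161) and (34,176), large dish B at (153,158), and the small dishes at (345,57) and (215,52).

Run:
```python
from h import *
K,k,T=cam("wrist");im=cv2.imread("pics/w6.png")
T[:3,3]+=np.array([.4474,-.0545,.2437])-get_state()["position"];c=(K,k,T)
g=cv2.cvtColor(im,cv2.COLOR_BGR2GRAY)
for n,u,v,z in(("F1",286,178,.124),("vB",422,161.5,.058),("vA",34,176,.058),("LB",153,158,.012),("SB",345,57.5,.012),("SA",215.5,52.5,.012)):print(n,onz(c,(u,v),z).round(4))
print(get_state()["position"])
```

```text
F1 [ 0.4507 -0.081 ]
vB [ 0.4536 -0.2429]
vA [0.4405 0.2076]
LB [0.4517 0.0765]
SB [ 0.5698 -0.1598]
SA [ 0.5755 -0.0077]
[ 0.44814008 -0.05195324  0.24358207]
```

The arm was still settling in that picture. Corrected: F1 ≈ (0.4495,-0.0735), LB ≈ (0.451,0.082), vB ≈ (0.453,-0.235), vA ≈ (0.438,0.214).

```bash
python3 -m inch '[{"claw":1,"travel":[0,-0.1,-0.1],"turn":0},{"claw":1,"travel":[0.005,-0.13,-0.2],"turn":0},{"claw":1,"travel":[0.005,-0.13,-0.4],"turn":0},{"claw":1,"travel":[0.005,-0.13,-0.5],"turn":0},{"claw":1,"travel":[0.005,-0.13,-0.5],"turn":0}]'|grep pos; python3 look.py w7 flask .4495 -.0735
```

```text
position: [0.4472, -0.0717, 0.1405]
tcp [ 0.4488 -0.0722  0.1423] w 0.0856
expected px [260.6 220.6]
[ 242  193   39   47 1474] [260.9 216.2] ell [260.8 216.3] [40.  47.1] xy [ 0.4522 -0.0736] lo [ 0.4476 -0.0737]
```

```bash
python3 -m inch '[{"claw":1,"travel":[0,-0.005,-0.15],"turn":0},{"claw":1,"travel":[0,-0.005,-0.27],"turn":0},{"claw":1,"travel":[0,-0.005,-0.35],"turn":0},{"claw":1,"travel":[0,-0.005,-0.4],"turn":0},{"claw":1,"travel":[0,-0.005,-0.4],"turn":0}]' 50
python3 -m inch '[{"claw":0,"travel":[0,0,0],"turn":0},{"claw":-0.3,"travel":[0,0,0],"turn":0},{"claw":-0.3,"travel":[0,0,0],"turn":0},{"claw":-0.3,"travel":[0,0,0],"turn":0},{"claw":-0.3,"travel":[0,0,0],"turn":0}]' 50
```

```text
clock: 13.3
position: [0.4499, -0.0738, 0.0633]
ee_rot: [-0.0, 1.0, -0.0, -0.0]
contact_force: [-0.8, 0.1, -0.3]
width: 0.0856
gripper_force: 0.0
clock: 13.8
position: [0.4507, -0.0744, 0.0647]
ee_rot: [0.001, 1.0, -0.0, 0.001]
contact_force: [-0.0, 0.5, 4.9]
width: 0.0442
gripper_force: 50.1
```

```bash
python3 -m inch '[{"claw":-0.3,"travel":[0,0,0.05],"turn":0},{"claw":-0.3,"travel":[0,0,0.12],"turn":0},{"claw":-0.3,"travel":[0,0,0.22],"turn":0},{"claw":-0.3,"travel":[0,0,0.32],"turn":0},{"claw":-0.3,"travel":[0,0,0.4],"turn":0}]' 50
python3 -m inch '[{"claw":-0.3,"travel":[0,0.15,0],"turn":0},{"claw":-0.3,"travel":[0,0.35,0],"turn":0},{"claw":-0.3,"travel":[0,0.55,0],"turn":0},{"claw":-0.3,"travel":[0,0.7,0],"turn":0},{"claw":-0.3,"travel":[0,0.775,0],"turn":0}]'|grep pos
python3 -m inch '[{"claw":-0.3,"travel":[0,0,0],"turn":0},{"claw":-0.3,"travel":[0,0,-0.1],"turn":0},{"claw":-0.3,"travel":[0,0,-0.2],"turn":0},{"claw":-0.3,"travel":[0,0,-0.3],"turn":0},{"claw":-0.3,"travel":[0,0,-0.3],"turn":0}]'
python3 -c "
from h import *
c,im=grab('wrist');cv2.imwrite('pics/w8.png',im);print(get_state()['position'])"
```

```text
clock: 14.3
position: [0.4498, -0.0741, 0.145]
ee_rot: [0.0, 1.0, -0.0, 0.001]
contact_force: [-0.2, 0.3, -1.1]
width: 0.0439
gripper_force: 51.3
position: [0.4491, 0.0833, 0.1439]
clock: 15.3
position: [0.4474, 0.08, 0.0815]
ee_rot: [0.0, 1.0, -0.001, -0.003]
contact_force: [-0.4, 0.2, -2.0]
width: 0.0443
gripper_force: 51.4
[0.44862094 0.08013562 0.08273219]
```

View pics/w8.png

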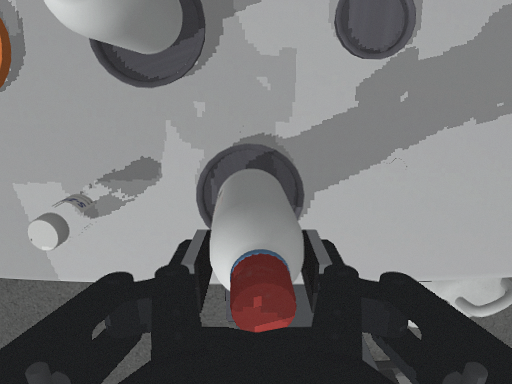

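Large dish B spans x 196–304 and the bottle sits at about 256, so I need roughly +4 mm in y. I'll also check x from the far lip edge at row 144.

```bash
python3 -c "
from h import *
c=cam('wrist');print(onz(c,(250,144.5),.012)-[.041,0],[onz(c,(u,190),.012) for u in(196,304)],onz(c,(48,232),.058), onz(c,(375,18),.012))"
```

```text
[0.44717019 0.08531535] [array([0.45422701, 0.12608477]), array([0.45413901, 0.04509112])] [0.43906455 0.21556328] [0.5738509  0.00112686]
```

```bash
python3 -m inch '[{"claw":-0.3,"travel":[0,0.02,0],"turn":0},{"claw":-0.3,"travel":[0,0.02,-0.03],"turn":0},{"claw":-0.3,"travel":[0,0.02,-0.06],"turn":0},{"claw":-0.3,"travel":[0,0.02,-0.078],"turn":0},{"claw":-0.3,"travel":[0,0.02,-0.078],"turn":0}]'
```

```text
clock: 15.85
position: [0.4505, 0.0851, 0.0687]
ee_rot: [0.0, 1.0, -0.0, 0.001]
contact_force: [-2.2, 0.8, 8.0]
width: 0.044
gripper_force: 52.5
```

```bash
python3 -m inch '[{"claw":0.2,"travel":[0,0,0.005],"turn":0},{"claw":0.5,"travel":[0,0,0.005],"turn":0},{"claw":1,"travel":[0,0,0.005],"turn":0},{"claw":1,"travel":[0,0,0.005],"turn":0},{"claw":1,"travel":[0,0,0.005],"turn":0}]'
python3 -m inch '[{"claw":1,"travel":[0,0,0.1],"turn":0},{"claw":1,"travel":[0,0,0.3],"turn":0},{"claw":1,"travel":[0,0,0.5],"turn":0},{"claw":1,"travel":[0,0,0.7],"turn":0},{"claw":1,"travel":[0,0,0.9],"turn":0}]'|grep pos
python3 -m inch '[{"claw":1,"travel":[0,0.2,0],"turn":0},{"claw":1,"travel":[-0.03,0.4,0],"turn":0},{"claw":1,"travel":[-0.06,0.6,0],"turn":0},{"claw":1,"travel":[-0.06,0.65,0],"turn":0},{"claw":1,"travel":[-0.06,0.65,0],"turn":0}]'|grep pos
python3 -m inch '[{"claw":1,"travel":[0,0,-0.2],"turn":0},{"claw":1,"travel":[0,0,-0.4],"turn":0},{"claw":1,"travel":[0,0,-0.6],"turn":0},{"claw":1,"travel":[0,0,-0.65],"turn":0},{"claw":1,"travel":[0,0,-0.65],"turn":0}]'|grep pos
python3 look.py w9 vial .438 .215 200
```

```text
clock: 16.35
position: [0.4495, 0.085, 0.0685]
ee_rot: [0.0, 1.0, -0.0, -0.0]
contact_force: [-0.2, 0.7, -0.1]
width: 0.0851
gripper_force: 0.0
position: [0.4492, 0.085, 0.2502]
position: [0.4374, 0.216, 0.2484]
position: [0.4369, 0.2135, 0.1175]
tcp [0.4383 0.2143 0.1191] w 0.0855
expected px [255.1 200.1]
[438 201  22  24 276] [448.7 212.9] ell [449.7 212.9] [19.4 25.5] xy [0.4273 0.0684] lo [0.4229 0.0601]
```

View pics/w9.png

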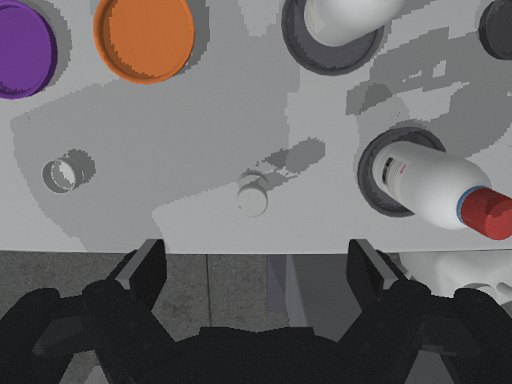

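Vial A's cap top is at (253,202), about (0.437,0.216). The bottle stands inside large dish B at (395,170). The loose cap at (62,175) is well clear. The tips look about 15 mm higher than the nominal TCP, so I'll descend in steps with force feedback.

```bash
python3 -m inch '[{"claw":1,"travel":[-0.01,0.007,-0.15],"turn":0},{"claw":1,"travel":[-0.01,0.007,-0.3],"turn":0},{"claw":1,"travel":[-0.01,0.007,-0.42],"turn":0},{"claw":1,"travel":[-0.01,0.007,-0.485],"turn":0},{"claw":1,"travel":[-0.01,0.007,-0.485],"turn":0}]' 20
python3 -m inch '[{"claw":0,"travel":[0,0,0],"turn":0},{"claw":-0.25,"travel":[0,0,0],"turn":0},{"claw":-0.5,"travel":[0,0,0],"turn":0},{"claw":-0.5,"travel":[0,0,0],"turn":0},{"claw":-0.5,"travel":[0,0,0],"turn":0}]' 20
python3 -c "
from h import *
c,im=grab('wrist');cv2.imwrite('pics/w10.png',im)"
```

```text
clock: 18.4
position: [0.4365, 0.2163, 0.0221]
ee_rot: [0.0, 1.0, -0.0, 0.0]
contact_force: [0.4, 0.2, 1.0]
width: 0.0855
gripper_force: 0.0
clock: 18.9
position: [0.4362, 0.2166, 0.0225]
ee_rot: [-0.0, 1.0, -0.0, 0.001]
contact_force: [-0.8, -0.3, 5.1]
width: 0.0262
gripper_force: 21.6
```

View pics/w10.png

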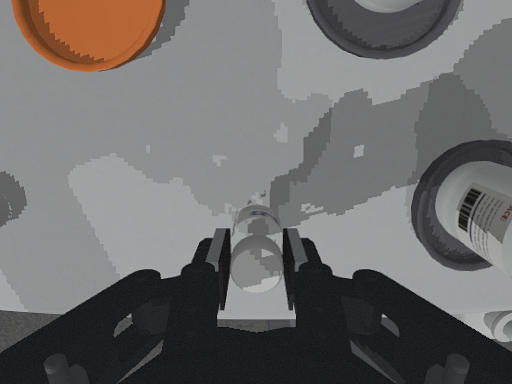

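The gripper holds the glass, with 26 mm against 23 mm for the cap, and the vial is centred at (257,262). I'll firm the grip, lift high over the bottles and go to small dish A.

```bash
python3 -m inch '[{"claw":-0.6,"travel":[0,0,0],"turn":0},{"claw":-0.6,"travel":[0,0,0.02],"turn":0},{"claw":-0.6,"travel":[0,0,0.05],"turn":0},{"claw":-0.6,"travel":[0,0,0.12],"turn":0},{"claw":-0.6,"travel":[0,0,0.25],"turn":0}]' 35
python3 -m inch '[{"claw":-0.6,"travel":[0,0,0.15],"turn":0},{"claw":-0.6,"travel":[0,0,0.35],"turn":0},{"claw":-0.6,"travel":[0,0,0.5],"turn":0},{"claw":-0.6,"travel":[0,0,0.65],"turn":0},{"claw":-0.6,"travel":[0,0,0.7],"turn":0}]'|grep pos
python3 -m inch '[{"claw":-0.6,"travel":[0.05,-0.18,0],"turn":0},{"claw":-0.6,"travel":[0.15,-0.36,0],"turn":0},{"claw":-0.6,"travel":[0.25,-0.54,0],"turn":0},{"claw":-0.6,"travel":[0.37,-0.75,0],"turn":0},{"claw":-0.6,"travel":[0.5,-0.95,0],"turn":0}]'|grep pos
python3 -m inch '[{"claw":-0.6,"travel":[0.1,-0.08,0],"turn":0},{"claw":-0.6,"travel":[0.187,-0.13,0],"turn":0},{"claw":-0.6,"travel":[0.187,-0.13,-0.2],"turn":0},{"claw":-0.6,"travel":[0.187,-0.13,-0.4],"turn":0},{"claw":-0.6,"travel":[0.187,-0.13,-0.6],"turn":0}]'|grep pos
python3 -m inch '[{"claw":-0.6,"travel":[0,0,-0.1],"turn":0},{"claw":-0.6,"travel":[0,0,-0.18],"turn":0},{"claw":-0.6,"travel":[0,0,-0.18],"turn":0},{"claw":-0.6,"travel":[0,0,-0.18],"turn":0}]'
python3 -c "
from h import *
c,im=grab('wrist');cv2.imwrite('pics/w11.png',im);print(get_state()['position'])"
```

```text
clock: 19.45
position: [0.434, 0.2159, 0.0709]
ee_rot: [0.001, 1.0, -0.0, -0.002]
contact_force: [-0.1, -0.3, 0.1]
width: 0.0259
gripper_force: 34.5
position: [0.4371, 0.2169, 0.2149]
position: [0.5352, 0.0249, 0.2106]
position: [0.5723, 0.0002, 0.0893]
clock: 21.35
position: [0.5725, 0.0005, 0.055]
ee_rot: [-0.0, 1.0, -0.0, -0.001]
contact_force: [-0.0, 0.1, -0.3]
width: 0.0255
gripper_force: 34.6
[5.73263856e-01 3.38338986e-04 5.58880482e-02]
```

View pics/w11.png

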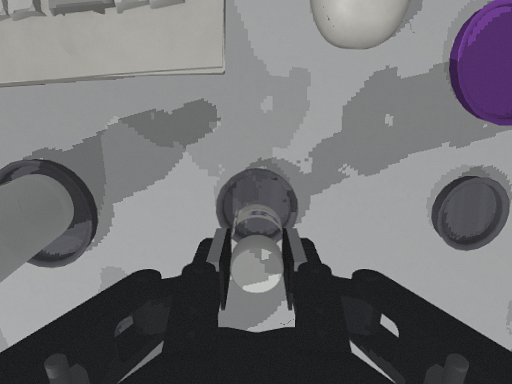

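The vial is held at (257,262) and small dish A spans x 217–298, so y is centred. I'll check x from the far lip at row 169, and SB at (471,212).

```bash
python3 -c "
from h import *
c=cam('wrist');print(onz(c,(257,169),.012)-[.028,0],onz(c,(471,212),.012))"
```

```text
[5.72566513e-01 5.71247537e-04] [ 0.57044573 -0.14991718]
```

```bash
python3 -m inch '[{"claw":-0.6,"travel":[0,0,-0.05],"turn":0},{"claw":-0.6,"travel":[0,0,-0.1],"turn":0},{"claw":-0.6,"travel":[0,0,-0.13],"turn":0},{"claw":-0.6,"travel":[0,0,-0.145],"turn":0},{"claw":-0.6,"travel":[0,0,-0.145],"turn":0}]'
```

```text
clock: 21.9
position: [0.5729, 0.0004, 0.0267]
ee_rot: [0.0, 1.0, -0.0, -0.0]
contact_force: [-0.7, -0.2, 0.4]
width: 0.0255
gripper_force: 34.7
```

```bash
python3 -m inch '[{"claw":-0.6,"travel":[0,0,-0.005],"turn":0},{"claw":-0.6,"travel":[0,0,-0.005],"turn":0},{"claw":-0.6,"travel":[0,0,-0.005],"turn":0}]'
```

```text
clock: 22.2
position: [0.5731, 0.0004, 0.0266]
ee_rot: [0.0, 1.0, -0.0, 0.0]
contact_force: [-2.5, 0.9, 7.1]
width: 0.0255
gripper_force: 35.3
```

On the floor at the expected height. I'll release, rise, check, and go to vial B.

```bash
python3 -m inch '[{"claw":-0.1,"travel":[0,0,0],"turn":0},{"claw":0.3,"travel":[0,0,0],"turn":0},{"claw":0.6,"travel":[0,0,0.01],"turn":0},{"claw":0.6,"travel":[0,0,0.01],"turn":0}]'
python3 -m inch '[{"claw":0.6,"travel":[0,0,0.1],"turn":0},{"claw":1,"travel":[0,0,0.3],"turn":0},{"claw":1,"travel":[0,0,0.5],"turn":0},{"claw":1,"travel":[0,0,0.7],"turn":0},{"claw":1,"travel":[0,0,0.9],"turn":0}]'|grep pos
python3 -m inch '[{"claw":1,"travel":[-0.15,-0.2,0],"turn":0},{"claw":1,"travel":[-0.3,-0.4,0],"turn":0},{"claw":1,"travel":[-0.45,-0.6,0],"turn":0},{"claw":1,"travel":[-0.6,-0.8,0],"turn":0},{"claw":1,"travel":[-0.6,-1,0],"turn":0}]'|grep pos
python3 -m inch '[{"claw":1,"travel":[0,-0.17,-0.1],"turn":0},{"claw":1,"travel":[0,-0.17,-0.3],"turn":0},{"claw":1,"travel":[0,-0.17,-0.42],"turn":0},{"claw":1,"travel":[0,-0.17,-0.42],"turn":0}]'|grep pos
python3 look.py w12 vial .453 -.235 200
```

```text
clock: 22.6
position: [0.5732, 0.0004, 0.0277]
ee_rot: [0.0, 1.0, -0.0, 0.0]
contact_force: [0.2, 0.2, -0.4]
width: 0.0686
gripper_force: 0.0
position: [0.5727, 0.0004, 0.2091]
position: [0.4488, -0.1998, 0.2078]
position: [0.4503, -0.2323, 0.1203]
tcp [ 0.4519 -0.2331  0.1224] w 0.0852
expected px [261.5 196.6]
```

View pics/w12.png

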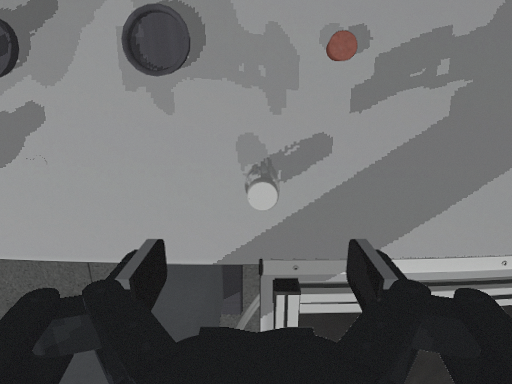

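Vial B's cap top is at (262,196), matching (0.453,-0.235). Descending to grip.

```bash
python3 -m inch '[{"claw":1,"travel":[0.003,-0.008,-0.15],"turn":0},{"claw":1,"travel":[0.003,-0.008,-0.3],"turn":0},{"claw":1,"travel":[0.003,-0.008,-0.42],"turn":0},{"claw":1,"travel":[0.003,-0.008,-0.5],"turn":0},{"claw":1,"travel":[0.003,-0.008,-0.5],"turn":0}]' 35
python3 -m inch '[{"claw":0,"travel":[0,0,0],"turn":0},{"claw":-0.25,"travel":[0,0,0],"turn":0},{"claw":-0.6,"travel":[0,0,0],"turn":0},{"claw":-0.6,"travel":[0,0,0],"turn":0},{"claw":-0.6,"travel":[0,0,0],"turn":0}]' 35
```

```text
clock: 24.55
position: [0.4536, -0.2348, 0.0234]
ee_rot: [-0.0, 1.0, 0.0, -0.001]
contact_force: [0.2, 0.3, 0.4]
width: 0.0853
gripper_force: 0.0
clock: 25.05
position: [0.4542, -0.2357, 0.0246]
ee_rot: [0.001, 1.0, -0.0, 0.001]
contact_force: [-0.4, 0.5, 5.9]
width: 0.0259
gripper_force: 34.2
```

```bash
python3 -m inch '[{"claw":-0.6,"travel":[0,0,0.03],"turn":0},{"claw":-0.6,"travel":[0,0,0.1],"turn":0},{"claw":-0.6,"travel":[0,0,0.2],"turn":0},{"claw":-0.6,"travel":[0,0,0.3],"turn":0},{"claw":-0.6,"travel":[0,0,0.4],"turn":0}]' 35|grep -E "pos|wid"
python3 -m inch '[{"claw":-0.6,"travel":[0.12,0.08,0],"turn":0},{"claw":-0.6,"travel":[0.26,0.18,0],"turn":0},{"claw":-0.6,"travel":[0.4,0.29,0],"turn":0},{"claw":-0.6,"travel":[0.52,0.38,0],"turn":0},{"claw":-0.6,"travel":[0.58,0.42,0],"turn":0}]'|grep pos
python3 -m inch '[{"claw":-0.6,"travel":[0,0,-0.1],"turn":0},{"claw":-0.6,"travel":[0,0,-0.2],"turn":0},{"claw":-0.6,"travel":[0,0,-0.24],"turn":0},{"claw":-0.6,"travel":[0,0,-0.24],"turn":0},{"claw":-0.6,"travel":[0,0,-0.24],"turn":0}]'
python3 -c "
from h import *
c,im=grab('wrist');cv2.imwrite('pics/w13.png',im);print(get_state()['position'])
g=im[100:260,180:340].max(2);
for u in (245,251,257,263,269):print(u,im[120:200:4,u].max(1))
print([int(x) for x in im[195,190:325:3].max(1)])"
```

```text
position: [0.4533, -0.235, 0.1045]
width: 0.0254
position: [0.5712, -0.1497, 0.1037]
clock: 26.55
position: [0.5697, -0.1517, 0.0561]
ee_rot: [0.0, 1.0, -0.0, 0.0]
contact_force: [0.3, -0.0, -0.2]
width: 0.0253
gripper_force: 34.5
[ 0.5700468  -0.15182532  0.05650713]
245 [145 144 146 146 147 143 144 146 147 145 146 146 146 103  79  83  87  86
  83  83]
251 [146 144 146 144 144 145 145 145 146 144 144 144 109  70  74  75  77  79
  82  88]
257 [146 143 144 146 146 146 147 145 146 145 148 111 109  70  78  76  78  79
  79  77]
263 [141 145 145 145 145 144 146 144 146 145 122 110 111  70  82  78  80  79
  79  85]
269 [147 145 143 144 143 144 146 144 144 144 107 111 110 107  82  92  89  92
  83  91]
[165, 164, 165, 165, 165, 163, 164, 164, 144, 147, 89, 83, 65, 67, 68, 82, 89, 78, 79, 90, 90, 76, 78, 79, 81, 87, 90, 91, 93, 90, 88, 89, 84, 65, 68, 119, 128, 130, 127, 128, 125, 155, 165, 164, 164]
```

The dish edges in row 195 are at 220 and 294, centre 257, and the far lip is at about row 170 as before. It is centred, so I'll lower.

```bash
python3 -m inch '[{"claw":-0.6,"travel":[0,0,-0.05],"turn":0},{"claw":-0.6,"travel":[0,0,-0.1],"turn":0},{"claw":-0.6,"travel":[0,0,-0.13],"turn":0},{"claw":-0.6,"travel":[0,0,-0.145],"turn":0},{"claw":-0.6,"travel":[0,0,-0.145],"turn":0}]'
```

```text
clock: 27.1
position: [0.5695, -0.1513, 0.0285]
ee_rot: [0.0, 1.0, -0.0, 0.0]
contact_force: [-3.7, 0.2, 14.2]
width: 0.0257
gripper_force: 35.9
```

```bash
python3 -m inch '[{"claw":-0.1,"travel":[0,0,0.005],"turn":0},{"claw":0.3,"travel":[0,0,0.005],"turn":0},{"claw":0.6,"travel":[0,0,0.015],"turn":0},{"claw":0.6,"travel":[0,0,0.015],"turn":0}]'
python3 -m inch '[{"claw":0.6,"travel":[0,0,0.1],"turn":0},{"claw":1,"travel":[0,0,0.3],"turn":0},{"claw":1,"travel":[0,0,0.5],"turn":0},{"claw":1,"travel":[0,0,0.7],"turn":0},{"claw":1,"travel":[0,0,0.9],"turn":0}]'|grep pos
python3 -m inch '[{"claw":1,"travel":[-0.15,-0.2,0],"turn":0},{"claw":1,"travel":[-0.3,-0.4,0],"turn":0},{"claw":1,"travel":[-0.45,-0.6,0],"turn":0},{"claw":1,"travel":[-0.6,-0.8,0],"turn":0},{"claw":1,"travel":[-0.9,-1,0],"turn":0}]'|grep pos
python3 -m inch '[{"claw":1,"travel":[-0.2,-0.2,0],"turn":0},{"claw":1,"travel":[-0.35,-0.4,0],"turn":0},{"claw":1,"travel":[-0.35,-0.4,0],"turn":0}]'|grep pos
python3 -c "
from h import *
c,im=grab('top');cv2.imwrite('pics/top2.png',cv2.resize(im[160:265,90:410],(800,262),interpolation=cv2.INTER_CUBIC))
h=cv2.cvtColor(im,cv2.COLOR_BGR2HSV);m=((h[...,1]>130)&((h[...,0]<8)|(h[...,0]>172))).astype(np.uint8)
k,l,st,ce=cv2.connectedComponentsWithStats(m)
for i in range(1,k):
    if st[i,4]>8:print(ce[i].round(1),onz(c,ce[i],.119).round(4))"
```

```text
clock: 27.5
position: [0.5696, -0.1512, 0.0294]
ee_rot: [-0.0, 1.0, -0.0, -0.0]
contact_force: [-0.6, 0.5, 0.9]
width: 0.0682
gripper_force: 0.0
position: [0.5693, -0.1511, 0.2109]
position: [0.4076, -0.3417, 0.2093]
position: [0.3345, -0.4232, 0.2094]
[321.2  58.6] [ 0.9733 -0.1843]
[333.2  88. ] [ 0.881  -0.2206]
[203.3 187.9] [0.5686 0.1534]
[349.7 199. ] [ 0.5485 -0.2685]
[471.9 205.1] [ 0.5409 -0.6245]
[225.  230.2] [0.4491 0.0863]
```

View pics/top2.png

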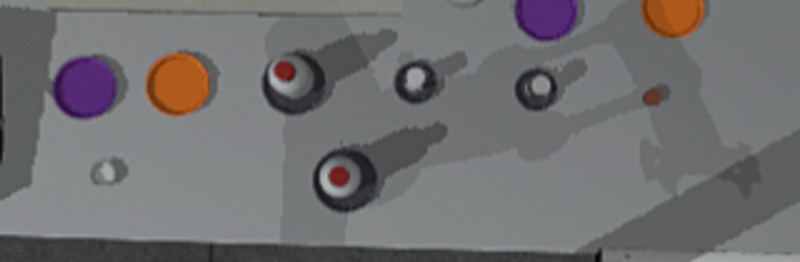

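All four stand upright in their dishes: bottles at (290,80) and (341,178), vials at (416,79) and (539,87). The loose cap at (108,172) and the stopper at (653,97) have not moved. Handing in.

```bash
python3 -c "
from rig import ticket
print(ticket.sign_off())"
```

```text
the job is handed in; nothing more can be done
None
```

The job is handed in: in the last top view, each vial stands in its own small dark dish and each bottle in its own large one, all upright, with the loose cap and stopper where they lay; sign-off returned no verdict.

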